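# Overhang the carrier plate above the inspection camera and hold it

## Robot

A 6-joint arm with a two-finger parallel gripper is mounted at the origin on the work surface. World frame = base frame: x ahead of the robot, y to its left, z up, the work surface at z = 0. Lengths are in m, angles in degrees, forces in N, time in s.
With the tool pointing down it reaches from about 0.325 to 0.85 m from the base axis. Payload 15.5 kg.
Tool frame: the origin (TCP) lies midway between the tips of the shut fingers; the grasp point (between the pads) lies 19 mm behind it; y points along the fingers, x is the direction in which the jaws open and shut, and the axes are right-handed (so a half turn about y gives the same grasp; the last joint's range is limited). The gripper opens to 91 mm and grips with 3 to 60 N. Pads are 32 mm wide; open, the fingers measure 118 mm over their backs; the gripper's body (76 mm by 178 mm) begins 60 mm behind the grasp point.
Start: joints at [-72.164, 28.281, 77.091, -0, 74.628, -5.472], TCP at [0.247, -0.574, 0.193] pointing down, gripper open.
Joint ranges: [-166.48, 166.48], [-47.26, 123.95], [12.59, 153.08], [-70.14, 250.14], [6.76, 159.57], [-176.63, 176.63]. Speed limits (degrees/s): [108.29, 108.29, 147.25, 172.46, 172.46, 172.46].

## Interface

Orientations are given as a 3x3 rotation matrix whose columns are the frame's x, y, z axes.
In Python, from bench import ctrl gives the robot as it stands. The module is installed in compiled form; this text tells all that it offers. Calls block until the motion is done:
- ctrl.goto(position, orientation): joint-space move of the TCP to a pose.
- ctrl.move_l(position, vel=0.15, ori=None, contact_N=None): straight line of the TCP; ori=None keeps the orientation; vel is the mean speed in m/s. With contact_N (N) it stops when the force on the tool has changed by that much, and returns True; else False.
- ctrl.movej(angles): joint-space move.
- ctrl.command_gripper(opening): opening from 0.0 (shut) to 1.0 (fully open); the grip force is fixed at half the most; returns when the fingers have stopped.
- ctrl.sleep(seconds).
- ctrl.ik(position, orientation): joint angles nearest the present ones, or None.
- ctrl.read_camera(name): name is "side" or "top"; returns the picture (400x640x3 uint8, blue, green, red); there is no depth.
- ctrl.camera_params(name): a dict with "fx", "fy", "cx", "cy" (pixels), "D" ([k1, k2, p1, p2, k3] as OpenCV has them; the pictures are not rectified), "pose" (4x4, takes a point from camera to world coordinates). Camera axes: x right, y up, looking along -z (the intrinsics and any distortion apply to the point x, -y, -z); pixel columns grow to the right and rows downward; lengths in m; the calibration is good to about 2 mm. A picture is of the moment at which its call begins. camera_params takes no time and is no camera call.
A pose or a line that the arm cannot do raises ctrl.MotionError and nothing moves.
- ctrl.sign_off(): hands the job in, once; it reports no verdict.
Readings, each from a call of its own:
- ctrl.current_t(): time.
- ctrl.current_q(): joint angles.
- ctrl.current_dq(): joint speeds.
- ctrl.current_effort(): joint torques, N m.
- ctrl.current_tool_pos(): TCP position.
- ctrl.current_eef_rot(): TCP orientation.
- ctrl.current_contact_force(): force on the tool from outside, world axes, zero at the start.
- ctrl.current_wrist_torque(): the same for the moment, N m.
- ctrl.current_grip_width(): opening from 0.0 (shut) to 1.0 (fully open).
Only numpy, scipy, OpenCV 4.12 (cv2) and the standard library are available. Lean on these libraries where they do the work, as an engineer would, in place of code of your own. Each camera call takes 0.05 s, during which the arm holds its last target.

## Task

Slide the black carrier plate straight along its riser, square to it and without lifting it off, out over whichever end the upward-looking inspection camera stands beside, until the second of its two white lines to come to that yellow end edge of the riser lies right over the edge. The plate is then past its balance point: finish while still holding it there, level, resting on the riser and not tipping. Keep plate and gripper off the camera and leave the other things on the bench where they are.

Things in the scene. Friction and masses are not known exactly. Their poses are not given: they have to be found in the camera images.
- riser: Fixed aluminium riser, 170 (x) x 240 (y) x 90 mm high, flat smooth top, its two end faces (at y = +120 and -120 mm) yellow along the top, with a 6 mm yellow strip along the edge. Origin at the centre of its underside on the bench; its y axis runs along its length, roughly to the robot's left; it stands up to 0.2 rad askew.
- edge_left (a point): Middle of the riser's left top end edge: 120 mm along the riser's +y from its origin, 90 mm up.
- edge_right (a point): Middle of the riser's right top end edge: 120 mm along the riser's -y from its origin, 90 mm up.
- plate: Loose black carrier plate on the riser top, 120 (x) x 280 (y) x 10 mm, 0.4 to 0.8 kg, balance point at its middle, at first up to 0.1 rad askew on the riser. Origin: centre of its underside; axes like the riser's. Fixed on top: a circuit module in the middle (85 x 44 mm, 24 mm high) and an orange grip lug 44 (x) x 24 (y) x 40 mm high at y = +110 and at -110 mm. White lines across it at y = +30 and -30 mm.
- lug_left (a point): Centre of the orange lug at the plate's left (+y) end: 110 mm from the plate's middle, 30 mm above its underside, 20 mm below the lug's top. Moves with the plate.
- lug_right (a point): Centre of the orange lug at the plate's right (-y) end, likewise.
- line_for_left (a point): Middle of the white line at the plate's y = -30 mm, on its top, 170 mm from the left end: it is the second to arrive when the plate slides left (+y), the one to bring over edge_left when the camera is on the left.
- line_for_right (a point): Middle of the white line at the plate's y = +30 mm, on its top, 170 mm from the right end: the one to bring over edge_right when the camera is on the right.
- camera: Fixed upward-looking inspection camera: grey square base 85 x 85 mm, black round body, white ring light of 68 mm diameter on top, 57 mm high, so the plate passes 33 mm above it. Origin at the centre of its underside. It stands beside the left (+y) or the right (-y) end of the riser, about 215 mm from the riser's middle.
- tube_bin: Fixed blue bin of metal tubes, 100 x 85 x 40 mm high, beside the riser's other end. Origin at the centre of its underside. Not to be worked on.
- spare_module: Loose black motor module with a metal tube, 125 x 55 x 52 mm, on a dark foam pad 25 mm thick, far left. Origin under its middle. Leave alone.
- screwdriver: Loose grey screwdriver, 170 mm long, lying far right. Leave alone.
- screw_jar: Loose screw jar, 56 mm diameter, 70 mm high, right. Origin under its middle. Leave alone.
- barrel1: Loose metal barrel standing on its flange, 34 mm diameter, 60 mm high, back left. Origin under its middle. Leave alone.
- barrel2: Another such barrel beside it. Leave alone.

How it is judged:
By the outcome, as a careful person would: the job done as asked, in the order asked, and still so for the second after the job is handed in, while the arm keeps its last pose, push and grip.
It also fails if it takes over 35 s, if anything falls off the work surface, if the arm or the gripper's body presses on something with over 40 N, if the wrist force passes 120 N, or if a joint passes its speed limit or range.

## Working session

There is one attempt and no reset: what is moved stays moved. The work goes in short steps, each a Python script; the robot and the scene stay as the last script left them, time stands still between calls to the robot, and variables do not carry over. Pictures are saved under pics/ and viewed, and the job is handed in when it is done.

```bash
mkdir -p pics
python3 - <<'E'
from bench import ctrl
import cv2
for n in("side","top"):
    cv2.imwrite(f"pics/{n}0.png",ctrl.read_camera(n)); p=ctrl.camera_params(n); print(n,p)
print(ctrl.current_t(),ctrl.current_eef_rot(),ctrl.current_grip_width())
E
```

```text
side {'fx': 403.2379973283307, 'fy': 403.2379973283307, 'cx': 310.8899285946092, 'cy': 199.47663620112849, 'D': array([-0.05717912,  0.        ,  0.        ,  0.        ,  0.        ]), 'pose': array([[-0.8394663 ,  0.36383157, -0.40363712,  0.15462533],
       [-0.54328398, -0.57802411,  0.60887655,  0.65655574],
       [-0.01178348,  0.73042092,  0.68289562,  0.83937807],
       [ 0.        ,  0.        ,  0.        ,  1.        ]])}
top {'fx': 453.3945495670789, 'fy': 453.3945495670789, 'cx': 323.0823961802271, 'cy': 186.97479262089996, 'D': array([-0.12623626,  0.        ,  0.        ,  0.        ,  0.        ]), 'pose': array([[ 9.55537130e-04,  9.80972499e-01, -1.94144386e-01,
         3.07298283e-01],
       [-9.99922384e-01, -1.47443608e-03, -1.23714328e-02,
        -1.41086689e-03],
       [-1.24222888e-02,  1.94141138e-01,  9.80894951e-01,
         1.37013773e+00],
       [ 0.00000000e+00,  0.00000000e+00,  0.00000000e+00,
         1.00000000e+00]])}
0.1 [[ 3.95634967e-01 -3.68551064e-04  9.18407773e-01]
 [-9.18407197e-01  1.03087389e-03  3.95635133e-01]
 [-1.09257434e-03 -9.99999401e-01  6.93698088e-05]] 1.0017911656356382
```

View pics/top0.png

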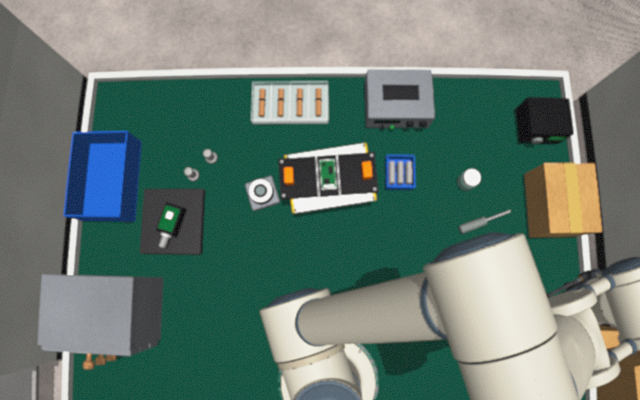

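View pics/side0.png

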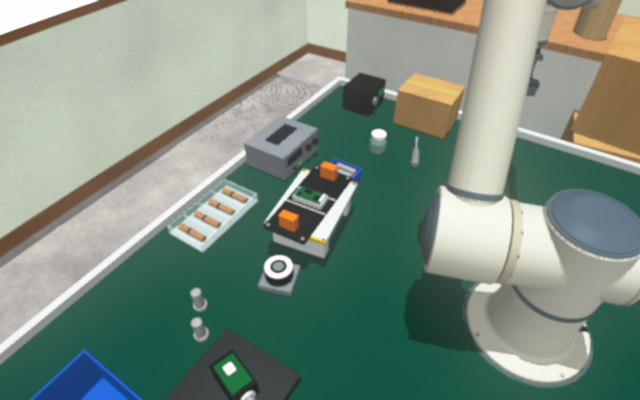

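The inspection camera, with its ring at about (260,191) in the top view, is on the left and the bin is on the right. So the plate slides left (+y), and I'll grip the right lug. Next I'll measure.

```bash
cat > h.py <<'E'
import numpy as np, cv2
from bench import ctrl
def ray(n,uv):
    p=ctrl.camera_params(n);K=np.array([[p["fx"],0,p["cx"]],[0,p["fy"],p["cy"]],[0,0,1.]])
    x=cv2.undistortPoints(np.array(uv,float).reshape(-1,1,2),K,p["D"]).reshape(-1,2)
    d=np.c_[x[:,0],-x[:,1],-np.ones(len(x))]@p["pose"][:3,:3].T
    return p["pose"][:3,3],d
def onplane(n,uv,z):
    o,d=ray(n,uv); return (o+d*((z-o[2])/d[:,2])[:,None])[:,:2]
def proj(n,P):
    p=ctrl.camera_params(n);K=np.array([[p["fx"],0,p["cx"]],[0,p["fy"],p["cy"]],[0,0,1.]])
    c=(np.array(P,float).reshape(-1,3)-p["pose"][:3,3])@p["pose"][:3,:3]
    c=c*[1,-1,-1]
    return cv2.projectPoints(c,np.zeros(3),np.zeros(3),K,p["D"])[0].reshape(-1,2)
E
python3 - <<'E'
import cv2,numpy as np
from h import *
t=cv2.imread("pics/top0.png");s=cv2.imread("pics/side0.png")
cv2.imwrite("pics/t0z.png",cv2.resize(t[135:225,240:420],None,fx=4.4,fy=4.4,interpolation=cv2.INTER_CUBIC))
cv2.imwrite("pics/s0z.png",cv2.resize(s[150:300,250:370],None,fx=4,fy=4,interpolation=cv2.INTER_CUBIC))
for n,im,(r0,r1,c0,c1) in(("top",t,(135,225,240,420)),("side",s,(150,300,250,370))):
    hsv=cv2.cvtColor(im,cv2.COLOR_BGR2HSV)
    for nm,lo,hi in(("orange",(3,150,120),(17,255,255)),("yellow",(20,110,110),(35,255,255))):
        m=cv2.inRange(hsv,lo,hi); mm=np.zeros_like(m); mm[r0:r1,c0:c1]=m[r0:r1,c0:c1]
        k,l,st,ce=cv2.connectedComponentsWithStats(mm)
        for i in range(1,k):
            if st[i][4]>3: print(n,nm,st[i],ce[i].round(1),onplane(n,ce[i],.14 if nm=="orange" else .09).round(4))
E
```

```text
top orange [361 160  12  19 133] [366.8 169.5] [[ 0.6002 -0.1077]]
top orange [283 166  11  18 128] [288.2 174.5] [[0.5863 0.1113]]
top yellow [364 143   4  10  25] [366.  147.2] [[ 0.6795 -0.111 ]]
top yellow [284 155   3   4  10] [285.  156.2] [[0.6526 0.1262]]
top yellow [373 192   4   9  23] [374.8 196. ] [[ 0.5341 -0.1337]]
top yellow [290 198   5  16  45] [291.9 205.3] [[0.5073 0.104 ]]
side orange [320 162  17  19 255] [328.  170.7] [[ 0.5912 -0.0894]]
side orange [278 209  21  23 341] [288.1 219.8] [[0.5755 0.1226]]
side yellow [303 169   8   2  10] [306.7 169.4] [[ 0.6789 -0.1144]]
side yellow [350 181   4   2   5] [351.4 181.6] [[ 0.5403 -0.1359]]
side yellow [264 221   2   3   4] [264.2 222. ] [[0.6531 0.1237]]
side yellow [308 236  17   9  65] [316.4 239.9] [[0.507  0.1034]]
```

```bash
sleep 1
```

```text
(no output)
```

View pics/t0z.png

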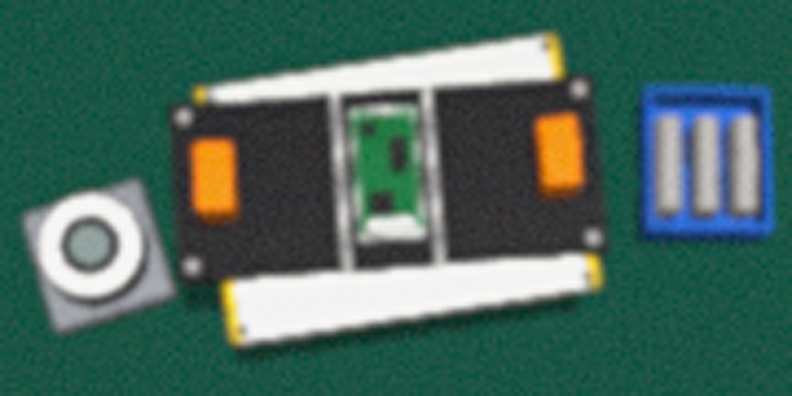

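View pics/s0z.png

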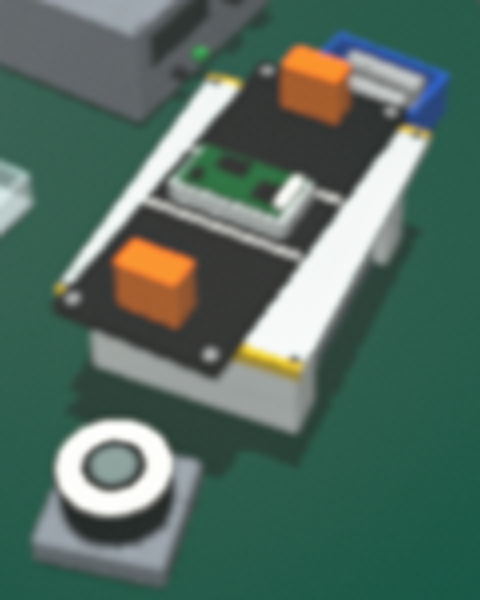

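```bash
cat > meas.py <<'E'
from h import *
from scipy.ndimage import map_coordinates
def edge(im,a,b,normal_len=4,n=15,ch=2):
    # subpixel max-gradient points along segment a->b, scanning the normal
    a=np.array(a,float);b=np.array(b,float);d=(b-a)/np.linalg.norm(b-a);nr=np.array([-d[1],d[0]])
    s=np.linspace(-normal_len,normal_len,8*normal_len+1);out=[]
    g=cv2.GaussianBlur(im[:,:,ch].astype(float),(0,0),.7)
    for t in np.linspace(.03,.97,n):
        q=a+t*(b-a)+s[:,None]*nr
        v=map_coordinates(g,[q[:,1],q[:,0]],order=1)
        dv=np.abs(np.gradient(v)); w=dv**2
        out.append(q[int(np.argmax(dv))])
    return np.array(out)
def line(P):
    vx,vy,x,y=cv2.fitLine(P.astype(np.float32),cv2.DIST_HUBER,0,.001,.001).ravel()
    return np.array([x,y],float),np.array([vx,vy],float)
def inter(l1,l2):
    A=np.c_[l1[1],-l2[1]];t=np.linalg.solve(A,l2[0]-l1[0]);return l1[0]+t[0]*l1[1]
E
python3 - <<'E'
from meas import *
t=cv2.imread("pics/top0.png")
c=lambda x,y:((x+.5)/4.4-.5+240,(y+.5)/4.4-.5+135)
def L(n,p,q,z,**k):
    P=onplane("top",edge(t,c(*p),c(*q),**k),z); l=line(P)
    r=(P-l[0])@np.array([-l[1][1],l[1][0]]); 
    d=l[1] if l[1][np.argmax(abs(l[1]))]>0 else -l[1]
    print(n,"ang",np.degrees(np.arctan2(d[1],d[0])).round(2),"rms mm",(r.std()*1e3).round(2)); return l
rb=L("r back",(210,88),(545,34),.09); rf=L("r front",(240,348),(595,292),.09)
rl=L("r left lower",(223,287),(233,342),.09,normal_len=3); rr=L("r right up",(557,40),(563,75),.09,normal_len=3)
cs=[inter(rb,rl),inter(rb,rr),inter(rf,rr),inter(rf,rl)]
print(np.array(cs).round(4),[np.linalg.norm(cs[i]-cs[(i+1)%4]).round(4) for i in range(4)],np.mean(cs,0))
# plate edges, underside/top at z=.1
pb=L("p back",(205,100),(540,82),.1); pf=L("p front",(240,277),(580,254),.1)
pl=L("p left",(173,115),(182,270),.1,normal_len=3); pr=L("p right",(594,90),(604,245),.1,normal_len=3)
cs=[inter(pb,pl),inter(pb,pr),inter(pf,pr),inter(pf,pl)]
print(np.array(cs).round(4),[np.linalg.norm(cs[i]-cs[(i+1)%4]).round(4) for i in range(4)],np.mean(cs,0))
print("lug tops(crop centre guess)",onplane("top",[c(214,168),c(560,145)],.14))
for n,uv in(("top",c(90,246)),("side",(250+113/4,150+465/4))): print("ring",onplane(n,[uv],.057))
E
```

```text
r back ang 99.34 rms mm 3.35
r front ang 98.93 rms mm 0.82
r left lower ang 8.89 rms mm 0.86
r right up ang 8.84 rms mm 0.8
[[ 0.6563  0.1303]
 [ 0.696  -0.1114]
 [ 0.5231 -0.1383]
 [ 0.4851  0.1036]] [np.float64(0.245), np.float64(0.1751), np.float64(0.2448), np.float64(0.1733)] [ 0.59010362 -0.00396073]
p back ang 91.89 rms mm 3.98
p front ang 94.0 rms mm 0.86
p left ang -3.23 rms mm 5.16
p right ang 7.67 rms mm 4.58
[[ 0.6494  0.1307]
 [ 0.6578 -0.1243]
 [ 0.5436 -0.1396]
 [ 0.5242  0.1378]] [np.float64(0.2551), np.float64(0.1152), np.float64(0.2781), np.float64(0.1254)] [0.59378685 0.00115226]
lug tops(crop centre guess) [[ 0.59122509  0.11127753]
 [ 0.60578893 -0.10807399]]
ring [[0.55677491 0.20171219]]
ring [[0.55535147 0.19976019]]
```

Riser: the centre is about (0.590, -0.004), its +y axis is at 98.95° in the world, and its sides come out near the given 170 × 240. Plate: its axis is at about 93.8°, and the lug spacing measures 0.2199 against 0.220 given. I'll grip the right lug with the jaws along the plate's y.

```bash
cat >> h.py <<'E'
def R(plate_deg):
    a=np.radians(plate_deg); x=np.array([-np.cos(a),-np.sin(a),0]); y=np.array([0,0,-1.]); return np.c_[x,y,np.cross(x,y)]
def st(): print("t",round(ctrl.current_t(),2),"p",np.round(ctrl.current_tool_pos(),4),"F",np.round(ctrl.current_contact_force(),1),"M",np.round(ctrl.current_wrist_torque(),2),"g",round(ctrl.current_grip_width(),3))
E
python3 - <<'E'
from h import *
ctrl.goto([.604,-.1085,.20],R(93.8)); st()
print(ctrl.move_l([.604,-.1085,.107],vel=.08,contact_N=5)); st()
cv2.imwrite("pics/s1.png",cv2.resize(ctrl.read_camera("side")[130:280,250:400],None,fx=4,fy=4,interpolation=2))
cv2.imwrite("pics/t1.png",cv2.resize(ctrl.read_camera("top")[135:225,240:420],None,fx=4.4,fy=4.4,interpolation=2))
E
```

```text
t 2.21 p [ 0.6039 -0.1093  0.2   ] F [-1.2 -0.2  0.6] M [-0.02  0.01  0.02] g 0.999
False
t 3.52 p [ 0.6044 -0.1086  0.1075] F [ 1.   0.9 -0.8] M [ 0.06 -0.    0.02] g 1.0
```

View pics/s1.png

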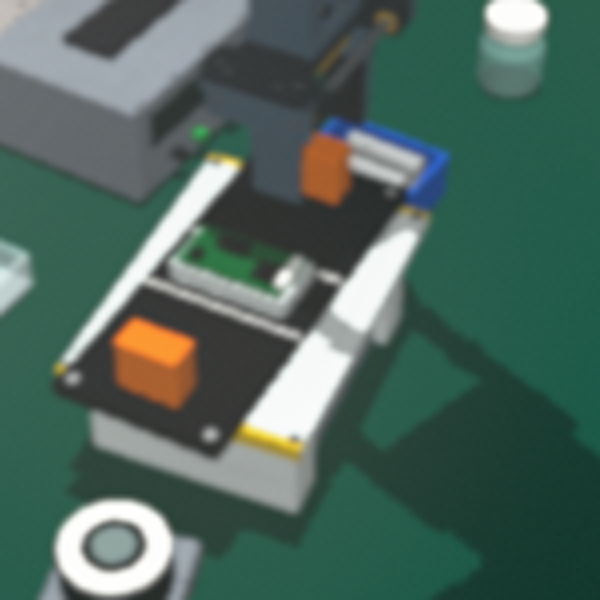

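View pics/t1.png

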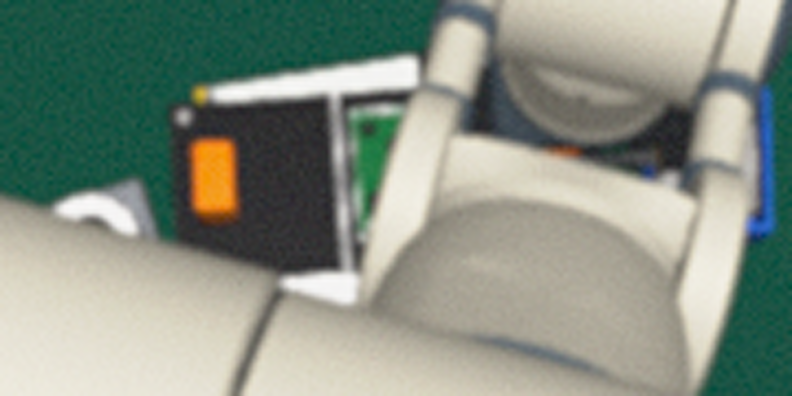

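The side view shows the near finger at (280,150) in front of the right lug, about where projection puts it. The top view shows the arm covering the right half. Closing now.

Run:
```python
from h import *
ctrl.command_gripper(0.0); ctrl.sleep(.2); st(); print(ctrl.current_grip_width()*91)
cv2.imwrite("pics/s2.png",ctrl.read_camera("side"));cv2.imwrite("pics/t2.png",ctrl.read_camera("top"))
cv2.imwrite("pics/s2z.png",cv2.resize(cv2.imread("pics/s2.png")[130:280,250:400],None,fx=4,fy=4,interpolation=2))
cv2.imwrite("pics/t2z.png",cv2.resize(cv2.imread("pics/t2.png")[135:225,240:420],None,fx=4.4,fy=4.4,interpolation=2))
```

```text
t 4.85 p [ 0.604  -0.1086  0.107 ] F [-1.2 -0.5 -0.1] M [-0.23  0.18  0.22] g 0.262
23.808932601238514
```

View pics/s2z.png

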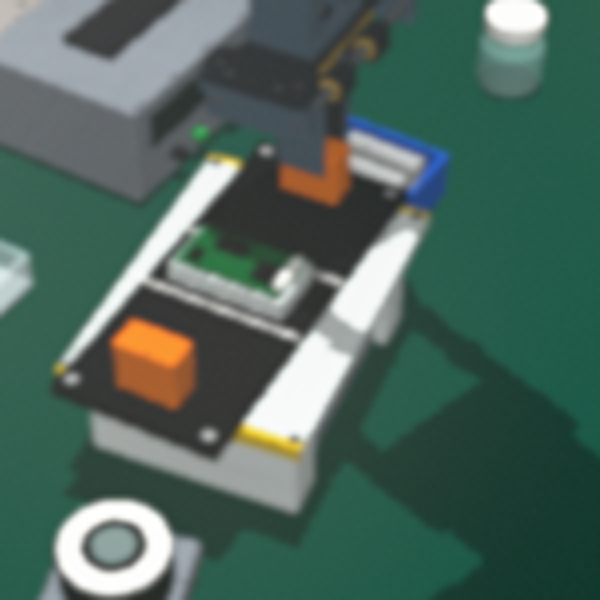

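View pics/t2z.png

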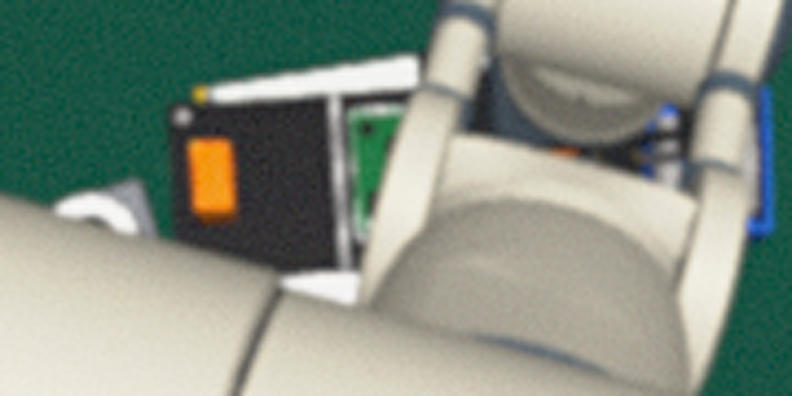

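The grip is flush: 23.8 mm measured for the 24 mm lug. Next I'll square the plate to the riser about its centre, then slide most of the way.

```bash
cat >> h.py <<'E'
A=98.9; u=np.array([np.cos(np.radians(A)),np.sin(np.radians(A))]); C=np.array([.590,-.004])
E
python3 - <<'E'
from h import *
u0=np.array([np.cos(np.radians(93.8)),np.sin(np.radians(93.8))])
c=np.array([.604,-.1086])+.11*u0
l=c-.11*u; print(c,l)
ctrl.move_l([*l,.107],vel=.02,ori=R(A)); ctrl.sleep(.2); st()
cv2.imwrite("pics/s3.png",ctrl.read_camera("side"));cv2.imwrite("pics/t3.png",ctrl.read_camera("top"))
cv2.imwrite("pics/s3z.png",cv2.resize(cv2.imread("pics/s3.png")[130:280,250:400],None,fx=4,fy=4,interpolation=2))
cv2.imwrite("pics/t3z.png",cv2.resize(cv2.imread("pics/t3.png")[135:225,240:420],None,fx=4.4,fy=4.4,interpolation=2))
E
```

```text
[0.59670987 0.00115816] [ 0.61372801 -0.10751742]
t 5.79 p [ 0.6137 -0.1075  0.107 ] F [ 1.1  0.  -1.5] M [ 0.12 -0.21 -0.19] g 0.262
```

View pics/s3z.png

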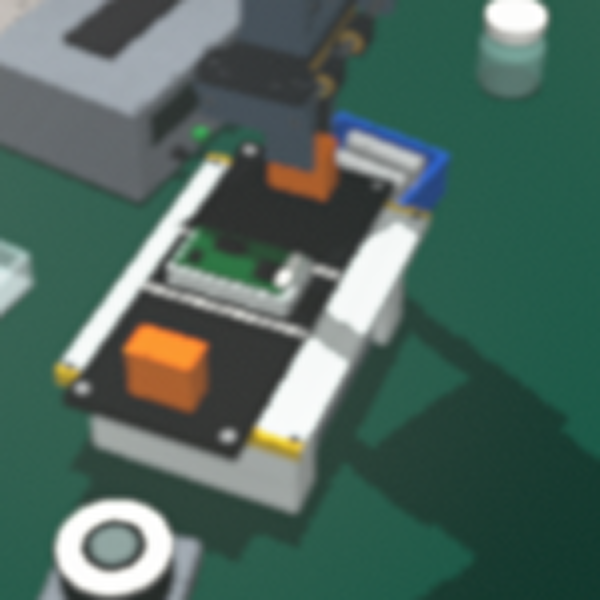

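View pics/t3z.png

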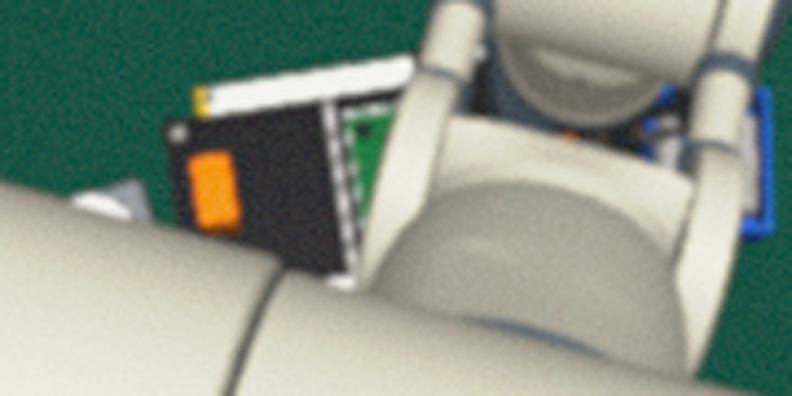

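Both views now show riser strips of even width along the plate's long sides, so it is square. I'll slide it most of the way in checked stages.

Run:
```python
from h import *
l=np.array([.61373,-.10752])
for d in(.05,.10,.135):
    ctrl.move_l([*(l+d*u),.107],vel=.05); st()
ctrl.sleep(.2); st()
cv2.imwrite("pics/s4.png",ctrl.read_camera("side"));cv2.imwrite("pics/t4.png",ctrl.read_camera("top"))
cv2.imwrite("pics/s4z.png",cv2.resize(cv2.imread("pics/s4.png")[150:300,220:400],None,fx=4,fy=4,interpolation=2))
cv2.imwrite("pics/t4z.png",cv2.resize(cv2.imread("pics/t4.png")[135:225,230:410],None,fx=4.4,fy=4.4,interpolation=2))
```

```text
t 7.04 p [ 0.6059 -0.0579  0.107 ] F [-1.3  2.8  0.9] M [0.55 0.12 0.05] g 0.261
t 8.19 p [ 0.5982 -0.0084  0.107 ] F [-0.4  4.2  1.7] M [0.71 0.16 0.06] g 0.259
t 9.04 p [0.5927 0.0265 0.107 ] F [-0.9  5.   2.5] M [ 0.87  0.15 -0.01] g 0.262
t 9.24 p [0.5927 0.026  0.107 ] F [-0.5  5.6  3.5] M [ 0.9   0.18 -0.  ] g 0.263
```

View pics/s4z.png

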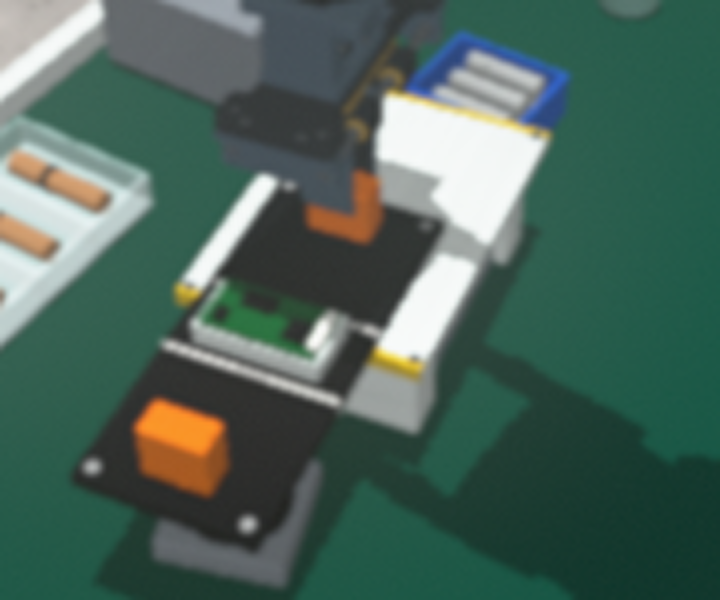

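View pics/t4z.png

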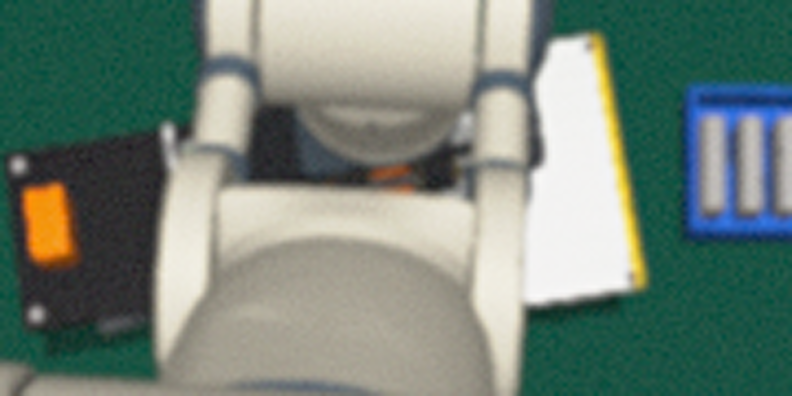

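```bash
cat > chk.py <<'E'
from meas import *
import sys
def run(i,tc,sc):
    t=cv2.imread(f"pics/t{i}.png");s=cv2.imread(f"pics/s{i}.png")
    lug=np.array(ctrl.current_tool_pos()); c=lug[:2]+.11*u; v=np.array([u[1],-u[0]])
    def W(fr,a,b,z): return [*(fr+a*v+b*u),z]
    print("model centre along",((c-C)@u).round(4),"lat",((c-C)@v).round(4))
    # draw predictions on the zooms: cyan riser left edge, magenta plate lines/outline, at z
    segs=[("c",W(C,-.085,.12,.09),W(C,.085,.12,.09)),("c",W(C,-.085,-.12,.09),W(C,.085,-.12,.09))]
    for b in(-.03,.03,.14): segs.append(("m",W(c,-.06,b,.1),W(c,.06,b,.1)))
    q=[W(c,x,y,.14) for x,y in((-.022,.098),(.022,.098),(.022,.122),(-.022,.122))]
    segs+=[("m",q[k],q[(k+1)%4]) for k in range(4)]
    for n,im,(r0,r1,c0,c1),f in(("top",t,tc,4.4),("side",s,sc,4)):
        z=cv2.resize(im[r0:r1,c0:c1],None,fx=f,fy=f,interpolation=2)
        for col,a,b in segs:
            p=((proj(n,[a,b])-[c0,r0]+.5)*f-.5).round().astype(int)
            cv2.line(z,tuple(map(int,p[0])),tuple(map(int,p[1])),(255,255,0) if col=="c" else (255,0,255),1)
        cv2.imwrite(f"pics/{n}{i}d.png",z)
    return t,s
E
python3 - <<'E'
from h import *
from chk import *
run(4,(135,225,230,410),(150,300,220,400))
E
```

```text
model centre along 0.1392 lat 0.0073
```

```bash
sleep 1
```

```text
(no output)
```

View pics/side4d.png

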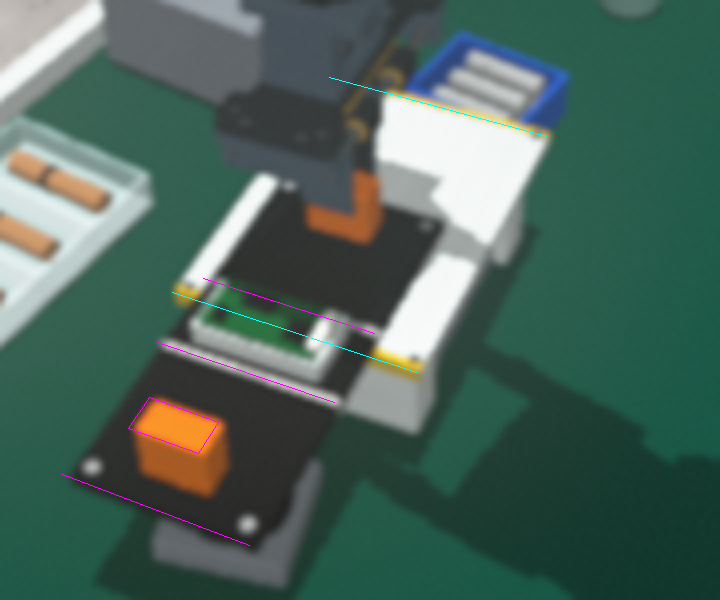

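View pics/top4d.png

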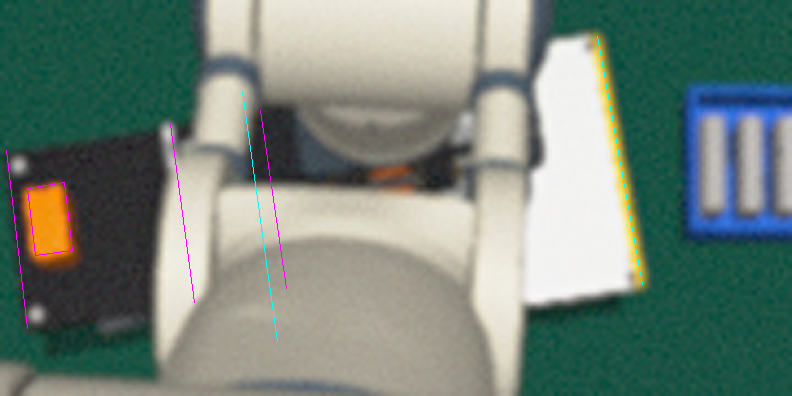

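The model overlays agree to within a few mm. Now I'll refine the strip and line positions numerically along the riser axis.

```bash
cat > prof.py <<'E'
from h import *
from scipy.ndimage import map_coordinates
v=np.array([u[1],-u[0]])
def prof(im,n,lat,a0,a1,z,f,w=.01,step=.0005):
    """profile along riser u of f(bgr), averaged over lateral window"""
    A_=np.arange(a0,a1,step);S=np.zeros(len(A_))
    Ls=np.linspace(lat-w/2,lat+w/2,9)
    for L in Ls:
        P=np.c_[C+A_[:,None]*u+L*v,np.full(len(A_),z)]
        q=proj(n,P); ch=[map_coordinates(im[:,:,k].astype(float),[q[:,1],q[:,0]],order=1) for k in range(3)]
        S+=f(*ch)/len(Ls)
    return A_,S
yel=lambda b,g,r:r-b
gray=lambda b,g,r:(b+g+r)/3
def peak(A_,S):
    b=np.min(S);w=np.clip(S-b-.4*(S.max()-b),0,None);h=A_[S>b+.5*(S.max()-b)]
    return (w@A_/w.sum()).round(4),h[0].round(4),h[-1].round(4)
E
python3 - <<'E'
from prof import *
t=cv2.imread("pics/top0.png");s=cv2.imread("pics/side0.png")
for n,im in(("top",t),("side",s)):
    for end,lats in((+1,(-.06,-.065,-.07)),(-1,(.065,.075,-.072))):
        for L in lats:
            print(n,end,L,peak(*prof(im,n,L,end*.12-.012,end*.12+.012,.09,yel)))
s=cv2.imread("pics/s4.png");t=cv2.imread("pics/t4.png")
for L in(-.07,-.06,.08):print("side4 L yellow",L,peak(*prof(s,"side",L,.105,.135,.09,yel)))
for L in(-.07,-.06):print("side4 R yellow",L,peak(*prof(s,"side",L,-.135,-.105,.09,yel)))
for L in(-.04,-.02,0,.02,.04,.05):print("side4 line1",L,peak(*prof(s,"side",L,.155,.185,.1,gray)))
for L in(-.048,-.045,-.042,-.04):print("side4 line2",L,peak(*prof(s,"side",L,.098,.12,.1,gray,w=.005)))
for L in(.056,.06,.05):print("top4 line1",L,peak(*prof(t,"top",L,.16,.18,.1,gray,w=.005)))
E
```

```text
top 1 -0.06 (np.float64(0.1193), np.float64(0.115), np.float64(0.1235))
top 1 -0.065 (np.float64(0.1191), np.float64(0.1145), np.float64(0.1235))
top 1 -0.07 (np.float64(0.119), np.float64(0.1145), np.float64(0.1235))
top -1 0.065 (np.float64(-0.1188), np.float64(-0.1235), np.float64(-0.114))
top -1 0.075 (np.float64(-0.1188), np.float64(-0.1235), np.float64(-0.114))
top -1 -0.072 (np.float64(-0.119), np.float64(-0.1235), np.float64(-0.1145))
side 1 -0.06 (np.float64(0.1176), np.float64(0.1125), np.float64(0.1235))
side 1 -0.065 (np.float64(0.1177), np.float64(0.1125), np.float64(0.124))
side 1 -0.07 (np.float64(0.1177), np.float64(0.1125), np.float64(0.124))
side -1 0.065 (np.float64(-0.1213), np.float64(-0.127), np.float64(-0.1155))
side -1 0.075 (np.float64(-0.1219), np.float64(-0.1275), np.float64(-0.1165))
side -1 -0.072 (np.float64(-0.1204), np.float64(-0.127), np.float64(-0.1135))
side4 L yellow -0.07 (np.float64(0.1177), np.float64(0.112), np.float64(0.124))
side4 L yellow -0.06 (np.float64(0.1174), np.float64(0.1115), np.float64(0.124))
side4 L yellow 0.08 (np.float64(0.117)
[... 509 characters left out ...]
72))
side4 line1 0.04 (np.float64(0.1647), np.float64(0.155), np.float64(0.172))
side4 line1 0.05 (np.float64(0.1676), np.float64(0.1635), np.float64(0.172))
side4 line2 -0.048 (np.float64(0.1077), np.float64(0.103), np.float64(0.112))
side4 line2 -0.045 (np.float64(0.1075), np.float64(0.103), np.float64(0.112))
side4 line2 -0.042 (np.float64(0.1076), np.float64(0.1035), np.float64(0.112))
side4 line2 -0.04 (np.float64(0.108), np.float64(0.1035), np.float64(0.1125))
top4 line1 0.056 (np.float64(0.1715), np.float64(0.1675), np.float64(0.1755))
top4 line1 0.06 (np.float64(0.1715), np.float64(0.1675), np.float64(0.1755))
top4 line1 0.05 (np.float64(0.1679), np.float64(0.16), np.float64(0.1755))
```

Run:
```python
from prof import *
s=cv2.imread("pics/s3.png");t=cv2.imread("pics/t3.png")
l3=np.array([.6137,-.1075]);l4=np.array(ctrl.current_tool_pos())[:2]
print("travel",(l4-l3)@u,"model line1 at 3",((l3+.14*u)-C)@u)
for L in(-.045,.05,.055):print("side3 line1",L,peak(*prof(s,"side",L,.02,.05,.1,gray)))
for L in(-.045,-.04,):print("side3 line2",L,peak(*prof(s,"side",L,-.04,-.01,.1,gray,w=.005)))
for L in(.06,.055,.05,-.02,-.03,-.04):print("top3 line1",L,peak(*prof(t,"top",L,.02,.046,.1,gray,w=.005)))
t=cv2.imread("pics/t4.png")
A_,S=prof(t,"top",.058,.14,.2,.1,gray,w=.004);print(S[::4].round())
# tilt: left lug top, side & top centroid triangulation
for i in(3,4):
    rs=[]
    for n in("top","side"):
        im=cv2.imread(f"pics/{n[0]}{i}.png");h=cv2.cvtColor(im,cv2.COLOR_BGR2HSV)
        m=cv2.inRange(h,(3,150,60),(17,255,255));m[:,:200]=0;m[:140]=0;m[300:]=0;m[:,340:]=0
        k,l,stt,ce=cv2.connectedComponentsWithStats(m);j=1+np.argmax([x[0]*-1+x[4]*0 if x[4]>60 else -999 for x in stt[1:]])
        print(i,n,stt[j],ce[j]);rs.append((n,ce[j]))
    (o1,d1),(o2,d2)=[ray(n,c) for n,c in rs];d1=d1[0];d2=d2[0]
    k=np.linalg.lstsq(np.c_[d1,-d2],o2-o1,rcond=None)[0];print("tri",((o1+k[0]*d1+o2+k[1]*d2)/2).round(4),"gap",np.linalg.norm(o1+k[0]*d1-o2-k[1]*d2).round(4))
```

```text
travel 0.13512915531938877 model line1 at 3 0.03407951773757086
side3 line1 -0.045 (np.float64(0.0326), np.float64(0.028), np.float64(0.0375))
side3 line1 0.05 (np.float64(0.0318), np.float64(0.02), np.float64(0.0375))
side3 line1 0.055 (np.float64(0.0325), np.float64(0.0275), np.float64(0.0375))
side3 line2 -0.045 (np.float64(-0.0276), np.float64(-0.033), np.float64(-0.0225))
side3 line2 -0.04 (np.float64(-0.0275), np.float64(-0.033), np.float64(-0.022))
top3 line1 0.06 (np.float64(0.0359), np.float64(0.0315), np.float64(0.04))
top3 line1 0.055 (np.float64(0.034), np.float64(0.0215), np.float64(0.0405))
top3 line1 0.05 (np.float64(0.031), np.float64(0.02), np.float64(0.0405))
top3 line1 -0.02 (np.float64(0.0291), np.float64(0.02), np.float64(0.0395))
top3 line1 -0.03 (np.float64(0.0277), np.float64(0.02), np.float64(0.039))
top3 line1 -0.04 (np.float64(0.0276), np.float64(0.02), np.float64(0.039))
[214. 215. 211. 205. 197. 185. 160. 131. 101.  81.  67.  59.  68.  91.
 134. 167. 176. 154. 112.  76.  49.  45.  44.  44.  44.  46.  47.  46.
  43.  39.]
3 top [282 169  13  19 151] [288.45033113 178.20529801]
3 side [281 211  21  22 344] [290.99418605 221.0755814 ]
tri [0.5776 0.1112 0.125 ] gap 0.0031
4 top [235 176  13  20 158] [241.19620253 185.94303797]
4 side [253 249  24  25 430] [264.98139535 261.1744186 ]
tri [0.5556 0.2444 0.125 ] gap 0.0032
```

Before this last move, line 2 sits at 0.110 along the riser (top 0.110–0.1115, side about 0.110 after bias, model 0.109) against the edge at 0.120. The left lug height triangulates to 0.125 both before and after the slide, so the plate is level. I'll move the remaining 10.2 mm.

Run:
```python
from prof import *
l=np.array([.61373,-.10752])
ctrl.move_l([*(l+.1452*u),.107],vel=.02); st(); ctrl.sleep(.4); st()
cv2.imwrite("pics/s5.png",ctrl.read_camera("side"));cv2.imwrite("pics/t5.png",ctrl.read_camera("top"))
s=cv2.imread("pics/s5.png");t=cv2.imread("pics/t5.png")
cv2.imwrite("pics/s5z.png",cv2.resize(s[170:290,230:370],None,fx=5,fy=5,interpolation=2))
for L in(-.045,.05):print("side line1",L,peak(*prof(s,"side",L,.165,.195,.1,gray,w=.005)))
for L in(-.048,-.045,-.042):print("side line2",L,peak(*prof(s,"side",L,.108,.13,.1,gray,w=.005)))
for L in(-.07,.08):print("side L yellow",L,peak(*prof(s,"side",L,.105,.135,.09,yel)))
for L in(.056,.06,.064):print("top line1",L,peak(*prof(t,"top",L,.17,.19,.1,gray,w=.005)))
# yellow edge split top strip/end face
A_,S=prof(s,"side",-.07,.105,.135,.09,gray);print(S[::2].round())
rs=[]
for n,im in(("top",t),("side",s)):
    h=cv2.cvtColor(im,cv2.COLOR_BGR2HSV)
    m=cv2.inRange(h,(3,150,60),(17,255,255));m[:,:200]=0;m[:140]=0;m[300:]=0;m[:,(340 if n=="top" else 290):]=0
    k,l_,q,ce=cv2.connectedComponentsWithStats(m);j=min((x[0],i) for i,x in enumerate(q) if i and x[4]>60)[1];rs.append((n,ce[j]))
(o1,d1),(o2,d2)=[ray(n,c) for n,c in rs];d1=d1[0];d2=d2[0]
k=np.linalg.lstsq(np.c_[d1,-d2],o2-o1,rcond=None)[0];print("lug_left tri",((o1+k[0]*d1+o2+k[1]*d2)/2).round(4))
```

```text
t 10.0 p [0.5915 0.0357 0.1071] F [ 1.4 -5.3  3. ] M [-0.9  -0.27  0.02] g 0.261
t 10.4 p [0.5915 0.0357 0.1071] F [ 1.8 -5.4  4. ] M [-0.96 -0.3   0.03] g 0.26
side line1 -0.045 (np.float64(0.1774), np.float64(0.1735), np.float64(0.1815))
side line1 0.05 (np.float64(0.1771), np.float64(0.165), np.float64(0.182))
side line2 -0.048 (np.float64(0.117), np.float64(0.1125), np.float64(0.1215))
side line2 -0.045 (np.float64(0.1168), np.float64(0.1125), np.float64(0.121))
side line2 -0.042 (np.float64(0.1169), np.float64(0.113), np.float64(0.121))
side L yellow -0.07 (np.float64(0.1177), np.float64(0.112), np.float64(0.124))
side L yellow 0.08 (np.float64(0.117), np.float64(0.111), np.float64(0.1235))
top line1 0.056 (np.float64(0.1809), np.float64(0.1765), np.float64(0.185))
top line1 0.06 (np.float64(0.181), np.float64(0.177), np.float64(0.185))
top line1 0.064 (np.float64(0.1811), np.float64(0.177), np.float64(0.1855))
[247. 245. 244. 241. 236. 229. 220. 210. 199. 188. 176. 164. 153. 143.
 133. 127. 123. 121. 122. 126. 131. 137. 142. 147. 152. 155. 157. 158.
 159. 160. 160.]
lug_left tri [0.554  0.2546 0.1258]
```

View pics/s5z.png

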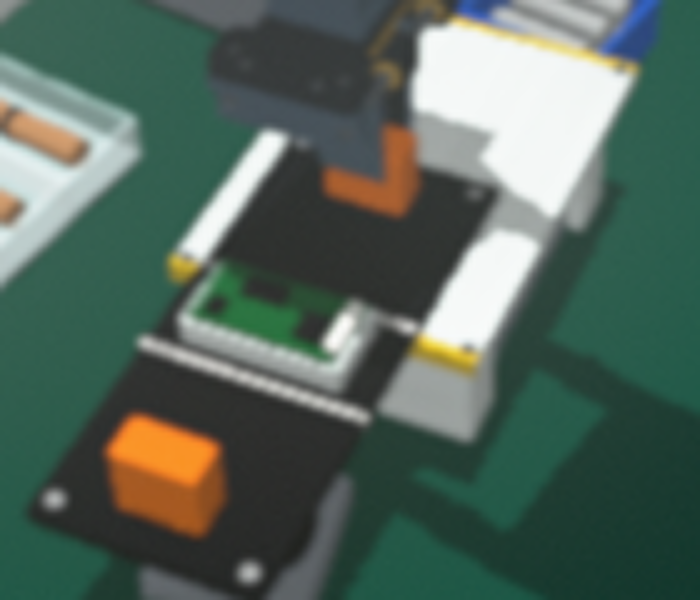

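Run:
```python
from h import *
st(); ctrl.sign_off(); st()
```

```text
t 10.5 p [0.5915 0.0357 0.1071] F [ 2.  -5.6  3.5] M [-0.95 -0.22  0.  ] g 0.263
the job is handed in; nothing more can be done
the job is handed in; nothing more can be done
```

The plate is at its target and I handed the job in at 10.5 s, with the arm still holding the right lug. The inspection camera stands beside the left end. I gripped the right lug, turned the plate about 5° to square it to the riser, and slid it about 145 mm left.

**Line over edge:** the second line (`line_for_left`) is over the left edge to within about 1 mm. The readings differ slightly:
- The side view, after correcting its roughly 2 mm offset, puts the line about 0.7 mm short.
- The arm's own position puts it about 1 mm short.
- The top view puts it about 1 mm past, but I could only measure it from one end of the first line because the arm hid the rest.

**Level and seated:** the left lug's height came out at 125.0 mm before the slide and 125.8 mm at the end. I take the difference as measuring noise. The gripper was pressing down with about 3.5 N, and the grip opening was steady.

**Clearances:** the gripper stayed over the riser throughout, away from the inspection camera, and the pictures show no contact with it. I saw no other item on the bench disturbed, though I did not measure their positions again.

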